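Line up the seawater manifold for the shell basin

TASK

The rinse manifold was left to drain overnight with all three ball valves part-open; before the pump is started, line it up to feed only the basin of oyster shells. Push the red handles round with a fingertip: the valve over the shell basin fully open, its handle in line with its pipe, and the other two fully shut, their handles square across. Do not pinch or force the plastic handles, and leave the basins and everything else on the bench where they stand.

Things in the scene. Friction and masses are not known exactly. Their poses are not given: they have to be found in the camera images.
- manifold: Fixed skid: white base board, blue pump at its right (-y) end, grey header pipe (axis 140 mm up) along its y. Origin on the bench under the header at the middle branch; x points to the basins. Branches run to +x at y = 255 (left), 0 (mid), -255 mm (right): valve stem at x = 70 mm, spout at 185 mm. Pipes' tops 156 mm up, union nuts 165; gauge at y = 285 mm, x = 0, top 225 mm up.
- valve_left (a joint): Turn of the left ball valve about its vertical stem, rad: 0 = fully shut, handle square across its pipe, pointing to the manifold's -y (right); pi/2 = fully open, handle in line with the pipe, pointing to +x (to the spout). Grows anticlockwise from above. Hard stops at both ends; stays where it is left; about 5 N at 80 mm from the stem turns it.
- valve_left_axis (a point): Point on the left valve's stem axis at mid-height of its red plastic handle, 190 mm above the bench. The handle is a straight arm 20 mm wide, 16 mm high (182 to 198 mm up), reaching 100 mm from the axis; round hub 32 mm across. Nothing beside it stands as high. A load over 35 N (a pinch, or leaning hard on a stop) breaks it.
- valve_left_tip (a point): Centre of the outer end of the left valve's handle, 100 mm from its stem axis; moves with the handle.
- spout_left (a point): Mouth of the left spout, centre of its lower end, 106 mm above the bench. The left valve feeds the basin that stands under it (basin centre within 25 mm sideways).
- valve_mid (a joint): Turn of the mid ball valve about its vertical stem, rad: 0 = fully shut, handle square across its pipe, pointing to the manifold's -y (right); pi/2 = fully open, handle in line with the pipe, pointing to +x (to the spout). Grows anticlockwise from above. Hard stops at both ends; stays where it is left; about 5 N at 80 mm from the stem turns it.
- valve_mid_axis (a point): Point on the mid valve's stem axis at mid-height of its red plastic handle, 190 mm above the bench. The handle is a straight arm 20 mm wide, 16 mm high (182 to 198 mm up), reaching 100 mm from the axis; round hub 32 mm across. Nothing beside it stands as high. A load over 35 N (a pinch, or leaning hard on a stop) breaks it.
- valve_mid_tip (a point): Centre of the outer end of the mid valve's handle, 100 mm from its stem axis; moves with the handle.
- spout_mid (a point): Mouth of the mid spout, centre of its lower end, 106 mm above the bench. The mid valve feeds the basin that stands under it (basin centre within 25 mm sideways).
- valve_right (a joint): Turn of the right ball valve about its vertical stem, rad: 0 = fully shut, handle square across its pipe, pointing to the manifold's -y (right); pi/2 = fully open, handle in line with the pipe, pointing to +x (to the spout). Grows anticlockwise from above. Hard stops at both ends; stays where it is left; about 5 N at 80 mm from the stem turns it.
- valve_right_axis (a point): Point on the right valve's stem axis at mid-height of its red plastic handle, 190 mm above the bench. The handle is a straight arm 20 mm wide, 16 mm high (182 to 198 mm up), reaching 100 mm from the axis; round hub 32 mm across. Nothing beside it stands as high. A load over 35 N (a pinch, or leaning hard on a stop) breaks it.
- valve_right_tip (a point): Centre of the outer end of the right valve's handle, 100 mm from its stem axis; moves with the handle.
- spout_right (a point): Mouth of the right spout, centre of its lower end, 106 mm above the bench. The right valve feeds the basin that stands under it (basin centre within 25 mm sideways).
- basin_shells: Loose blue plastic rinse basin, 224 mm across the rim, 85 mm high, standing under one of the three spouts. Origin at the centre of its underside. This one holds brown, rough oyster shells with pearly insides.
- basin_pearls: Loose blue plastic rinse basin, 224 mm across the rim, 85 mm high, standing under one of the three spouts. Origin at the centre of its underside. This one holds a round white sieve with pale pearls.
- basin_empty: Loose blue plastic rinse basin, 224 mm across the rim, 85 mm high, standing under one of the three spouts. Origin at the centre of its underside. This one is empty.
- nuclei_jar: Bystander: pale translucent jar with a white lid, 54 mm across, 95 mm high, standing between the left and middle branch pipes. Origin at the centre of its underside.
- cup: Bystander: yellow plastic cup, 58 mm across, 85 mm high, standing between the middle and right branch pipes. Origin at the centre of its underside.
- pearl_shell: Bystander: oyster shell, about 100 mm across, 12 mm high, heaped with pale pearls, on the bench beyond the left end of the manifold. Origin under its centre.
- scrub_brush: Bystander: wooden scrubbing brush 95 x 36 x 32 mm with white bristles, on the bench between the robot and the header, at the left. Origin under its centre, x along its length.
- oyster_knife: Bystander: oyster knife, yellow round handle 21 mm thick, 190 mm long in all, on the bench between the robot and the header, at the right. Origin on the bench near the middle of its length, x towards the blade.
- wood_block: Bystander: pale wooden block 75 x 55 x 45 mm on the bench beyond the pump, at the right. Origin under its centre.

How it is judged:
At the end, for the whole second after the job is handed in: The valve whose spout is over the basin of oyster shells is within 6 degrees of fully open, the other two are within 6 degrees of fully shut, all three are at rest, and no basin or bystander has moved by 20 mm (((horizontal distance between spout_left and basin_shells below 0.08 m and value of joint valve_left above 1.466 rad) or (not (horizontal distance between spout_left and basin_shells below 0.08 m) and value of joint valve_left below 0.105 rad)) and ((horizontal distance between spout_mid and basin_shells below 0.08 m and value of joint valve_mid above 1.466 rad) or (not (horizontal distance between spout_mid and basin_shells below 0.08 m) and value of joint valve_mid below 0.105 rad)) and ((horizontal distance between spout_right and basin_shells below 0.08 m and value of joint valve_right above 1.466 rad) or (not (horizontal distance between spout_right and basin_shells below 0.08 m) and value of joint valve_right below 0.105 rad)) and horizontal distance between any of spout_left, spout_mid, spout_right and basin_shells below 0.08 m and distance of each of basin_shells, basin_pearls, basin_empty, nuclei_jar, cup, pearl_shell, scrub_brush, oyster_knife, wood_block from where it was at the start of the episode below 0.02 m and velocity of joint valve_left between -0.05 and 0.05 rad/s and velocity of joint valve_mid between -0.05 and 0.05 rad/s and velocity of joint valve_right between -0.05 and 0.05 rad/s); the robot touches nothing.
It fails at once if a handle is pinched or forced (more than 35 N between the fingers or any part of the robot and a handle) (contact force between any of the fingers, the arm and valve_left above 35 N or contact force between any of the fingers, the arm and valve_mid above 35 N or contact force between any of the fingers, the arm and valve_right above 35 N).
It fails at once if a basin is pushed aside, lifted or tipped (moved by 20 mm, or tilted) (distance of any of basin_shells, basin_pearls, basin_empty from where it was at the start of the episode above 0.02 m or angle between any of basin_shells, basin_pearls, basin_empty's own z axis and vertical above 0.2 rad).
It fails at once if a bystander is moved by 20 mm, lifted or carried (distance of any of nuclei_jar, cup, pearl_shell, scrub_brush, oyster_knife, wood_block from where it was at the start of the episode above 0.02 m).
It also fails if it takes over 48 s, if anything falls off the work surface, if the arm or the gripper's body presses on something with over 40 N, if the wrist force passes 120 N, or if a joint passes its speed limit or range.

ROBOT

A 6-joint arm with a two-finger parallel gripper is mounted at the origin on the work surface. World frame = base frame: x ahead of the robot, y to its left, z up, the work surface at z = 0. Lengths are in m, angles in rad, forces in N, time in s.
With the tool pointing down it reaches from about 0.325 to 1 m from the base axis. Payload 5.1 kg.
Tool frame: the origin (TCP) lies on the mounting face of the last link; the fingertips stand 173 mm ahead of it and the grasp point (between the pads) lies 155 mm ahead of it; z points along the fingers, y is the line along which they close (so a half turn about z gives the same grasp; the last joint's range is limited). The gripper opens to 85 mm and grips with 20 to 120 N. Pads are 22 mm wide; open, the fingers measure 114 mm over their backs; the gripper's body (76 mm by 85 mm) begins 54 mm behind the grasp point. The pads swing forward as they close: fully open they stand 13 mm farther back than shut.
Start: joints at [1.147, 0.124, 1.65, -0, 1.367, -0.083], TCP at [0.217, 0.613, 0.405] pointing down, gripper open.
Joint ranges: [-2.61, 2.61], [-1.02, 2.33], [0.03, 2.71], [-1.35, 4.49], [0.32, 2.68], [-2.91, 2.91]. Speed limits (rad/s): [2.57, 2.57, 3.14, 3.14, 3.14, 3.14].

INTERFACE

Orientations are given as a unit quaternion [w, x, y, z].
In Python, from workcell import sense, read_camera, job_done, spot_in, trace, spot_point gives the robot as it stands. The module is installed in compiled form; this text tells all that it offers.
- The arm moves only by the tool arm_command, never from a script. Its argument "steps" is a list that holds one entry, the list of rows, each a list of 7 numbers: the shift along the world's x, y, z in units of 50 cm (1.0 is 50 cm), then the turn, a rotation vector about the world's x, y, z in units of 360 degrees (1.0 is 360 degrees), then the opening, from 0 (shut) to 1 (fully open). A call has 1 to 5 rows; each row is the pose to reach, as a shift and turn from the pose commanded when the call began, turning the shorter way round; what a row does not reach only later rows make up. A row lasts 1/10 s, in which the tool goes at most 50 mm and 8.59 degrees, less where a joint would pass 70% of its speed; a pose out of reach is approached as far as the arm can. A call with a number of a shift or a turn outside -1 to 1 is refused whole. A call with a gripper value outside its range is refused whole. The fingers move at their own pace and stop on an object; "force" is the grip in N (left out, the last holds). Time passes only in rows, so rows that repeat a pose let the fingers close. It gives the time, the measured TCP pose, the force, the opening and the grip force at its end, in the units of the state.
- sense(): the state, without advancing time (a new reading comes with each control period).
- read_camera(name): name is "side" or "top" or "wrist"; returns a dict with "img" (384x512x3 uint8, red, green, blue), "mtx" (3x3 intrinsics, pixels), "k1" (the pictures are not rectified: a ray, as slopes to the right and down, at radius r is drawn at 1 + k1 r^2 times it, then the intrinsics apply), "R" (3x3) and "t" (3): a world point X has camera coordinates R X + t. Camera axes: x right, y down, z forward; pixel columns grow to the right and rows downward; lengths in m; the calibration is good to about 2 mm. A picture is of the moment at which its call begins. There is no depth.
- job_done(): hands the job in; it is judged then, once.
Trained networks look in the newest picture that a camera, given by its name, has taken for a name from the list of things; names that differ only in an ending like _2 or _b are one class to them, and where a whole thing is asked for, a point or a joint stands for the part that bears it (a point fixed in the world has none). Each returns a list of dicts, best first, with "conf" (0 to 1); they miss things now and then, are a little off and sometimes report something else, mostly with a low value. They report only what shows in the picture. A call takes as long as a camera call.
- spot_in(target, camera): "rect" ([left, top, width, height] in pixels, round what is visible of it).
- trace(target, camera): "pixels" (384x512 bool, what is visible of it) and "rect" ([left, top, width, height] in pixels, round what is visible of it).
- spot_point(target, camera): "uv" ([column, row] in pixels: a listed point, or the origin of a listed thing).
The state is a dict: "time_s": time; "joint_positions": joint angles; "dq": joint speeds; "joint_torque": joint torques, N m; "ee_pos": TCP position; "tcp_rot": TCP orientation; "wrist_force": force on the tool from outside, world axes, zero at the start; "wrist_torque": the same for the moment, N m; "finger_gap": finger opening in m; "grasp_force": force on a finger pad.
Only numpy, scipy, OpenCV 4.12 (cv2) and the standard library are available. Lean on these libraries where they do the work, as an engineer would, in place of code of your own. Each camera call takes 0.05 s, during which the arm holds its last target. There are 200 camera calls.

## Working session

There is one attempt and no reset: what is moved stays moved. The work goes in short steps, Python scripts to look and compute and a tool call to move; the robot and the scene stay as the last step left them, time stands still between calls to the robot, and variables do not carry over. Pictures are saved under pics/ and viewed, at most 10 in all, crops included, and the job is handed in when it is done.

Besides the shell and the picture viewer there is one more tool, called after "Request:" as a command line: name --argument value ..., lists and objects as JSON in quotes. arm_command: Moves the arm, as the interface text tells. Its arguments: {"type":"object","properties":{"steps":{"type":"array","items":{"type":"array","items":{"type":"array","items":{"type":"number","minimum":-1,"maximum":1}}}},"force":{"type":"number"}},"required":["steps"]}

```bash
mkdir -p pics
cat > h.py <<'E'
import numpy as np, cv2
from workcell import *
def ray(c,uv):
    K=np.array(c["mtx"]);R=np.array(c["R"]);t=np.array(c["t"])
    d=np.array([(uv[0]-K[0,2])/K[0,0],(uv[1]-K[1,2])/K[1,1]]);s=d.copy()
    for _ in range(20): s=d/(1+c["k1"]*(s@s))
    return -R.T@t, R.T@np.array([s[0],s[1],1])
def atz(c,uv,z):
    o,v=ray(c,uv);return o+v*(z-o[2])/v[2]
def meas(cam="top"):
    c=read_camera(cam);out={}
    for s in("left","mid","right"):
        for p,z in(("valve_%s_axis",.19),("valve_%s_tip",.19),("spout_%s",.106)):
            r=spot_point(p%s,cam)
            if r: out[p%s]=atz(c,r[0]["uv"],z); print(p%s,np.round(out[p%s],3),round(r[0]["conf"],2),np.round(r[0]["uv"]))
    return c,out
E
python3 - <<'E'
from h import *
for cam in("top","side"):
    print(cam);c,o=meas(cam)
    for n,z in(("manifold",0),("basin_shells",0),("basin_pearls",0),("basin_empty",0)):
        r=spot_point(n,cam)
        if r: print(n,np.round(atz(c,r[0]["uv"],z),3),round(r[0]["conf"],2),np.round(r[0]["uv"]))
    cv2.imwrite(f"pics/{cam}0.png",cv2.resize(c["img"][:,:,::-1],(800,600)))
s=sense();print(s["ee_pos"],s["tcp_rot"],s["finger_gap"],s["time_s"])
E
```

```text
top
valve_left_axis [0.508 0.209 0.19 ] 0.82 [189. 192.]
valve_left_tip [0.589 0.155 0.19 ] 0.78 [206. 165.]
valve_mid_axis [ 0.504 -0.051  0.19 ] 0.72 [275. 191.]
valve_mid_tip [ 0.567 -0.115  0.19 ] 0.76 [296. 170.]
spout_mid [ 0.609 -0.047  0.106] 0.63 [272. 161.]
valve_right_axis [0.495 0.206 0.19 ] 0.72 [190. 196.]
valve_right_tip [ 0.559 -0.374  0.19 ] 0.71 [381. 170.]
spout_right [ 0.609 -0.297  0.106] 0.7 [350. 159.]
manifold [ 0.421 -0.044  0.   ] 0.95 [271. 221.]
basin_shells [ 0.625 -0.338  0.   ] 0.39 [355. 159.]
basin_pearls [0.606 0.211 0.   ] 0.71 [195. 169.]
basin_empty [ 0.591 -0.308  0.   ] 0.8 [347. 169.]
side
valve_left_axis [0.497 0.207 0.19 ] 0.58 [233. 213.]
valve_left_tip [0.584 0.154 0.19 ] 0.62 [217. 196.]
spout_left [0.614 0.199 0.106] 0.88 [204. 220.]
valve_mid_axis [ 0.485 -0.05   0.19 ] 0.45 [268. 171.]
valve_mid_tip [ 0.563 -0.11   0.19 ] 0.43 [255. 157.]
spout_mid [ 0.614 -0.053  0.106] 0.57 [237. 180.]
valve_right_axis [ 0.494 -0.31   0.19 ] 0.7 [292. 135.]
valve_right_tip [ 0.564 -0.369  0.19 ] 0.49 [281. 124.]
spout_right [ 0.594 -0.293  0.106] 0.6 [267. 149.]
manifold [ 0.419 -0.05   0.   ] 0.96 [283. 215.]
basin_shells [ 0.624 -0.068  0.   ] 0.6 [237. 198.]
basin_pearls [0.621 0.219 0.   ] 0.97 [202. 245.]
basin_empty [ 0.599 -0.304  0.   ] 0.7 [266. 168.]
[0.21729074 0.61260307 0.40471306] [ 7.24273535e-07  1.69577825e-01  9.85516799e-01 -7.05262151e-07] 0.0851485580784457 1.4
```

View pics/top0.png

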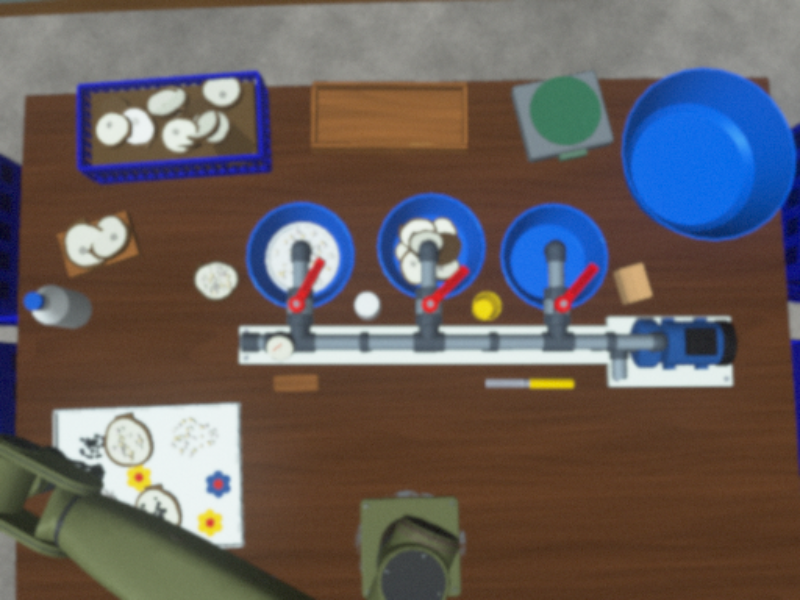

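View pics/side0.png

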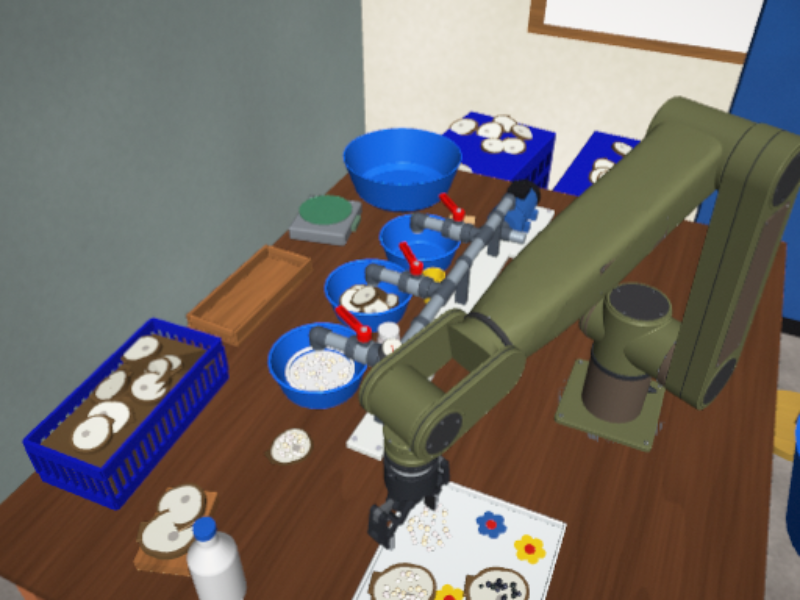

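The pictures show shells in the middle basin (top view 430,245), pearls on the left (300,255) and the right basin empty (553,255). So mid must open, and left and right must shut. The handles stand at about 60°, 48° and 45°, and the measured points fit the given sizes. I'll move with the fingers shut.

Request:
arm_command --steps '[[[0.06, -0.06, 0.03, 0, 0, 0.018, 0], [0.12, -0.12, 0.06, 0, 0, 0.036, 0], [0.18, -0.19, 0.08, 0, 0, 0.055, 0], [0.24, -0.25, 0.08, 0, 0, 0.055, 0], [0.3, -0.32, 0.08, 0, 0, 0.055, 0]]]'

```text
time_s: 1.9
ee_pos: [0.3682, 0.4514, 0.4456]
tcp_rot: [0.001, -0.003, 1.0, 0.001]
wrist_force: [0.7, 0.4, 0.3]
finger_gap: 0.0118
grasp_force: 0.0
```

Request:
arm_command --steps '[[[0.06, -0.06, 0, 0, 0, 0, 0], [0.12, -0.12, 0, 0, 0, 0, 0], [0.18, -0.19, 0, 0, 0, 0, 0], [0.24, -0.25, 0, 0, 0, 0, 0], [0.3, -0.32, 0, 0, 0, 0, 0]]]'

```text
time_s: 2.4
ee_pos: [0.5182, 0.2913, 0.445]
tcp_rot: [0.0, -0.003, 1.0, 0.0]
wrist_force: [0.5, -0.1, 0.1]
finger_gap: -0.0004
grasp_force: 0.0
```

Request:
arm_command --steps '[[[0.072, -0.066, 0, 0, 0, 0, 0], [0.144, -0.15, -0.03, 0, 0, 0, 0], [0.144, -0.15, -0.1, 0, 0, 0, 0], [0.144, -0.15, -0.17, 0, 0, 0, 0], [0.144, -0.15, -0.195, 0, 0, 0, 0]]]'

```text
time_s: 2.9
ee_pos: [0.5885, 0.2166, 0.3425]
tcp_rot: [-0.004, -0.002, 1.0, -0.001]
wrist_force: [-0.3, 0.3, -0.9]
finger_gap: -0.0
grasp_force: 0.0
```

Run:
```python
from h import *
print(sense()["ee_pos"],sense()["wrist_force"])
a=read_camera("side")["img"];b=read_camera("top")["img"]
f=lambda i,y,x:cv2.resize(i[y:y+112,x:x+150,::-1],(600,448))
cv2.imwrite("pics/p1.png",cv2.resize(np.hstack([f(a,150,150),f(b,120,130)]),(800,300)))
```

```text
[0.58849644 0.21659794 0.3424605 ] [-0.32889737  0.31031789 -0.93104378]
```

View pics/p1.png

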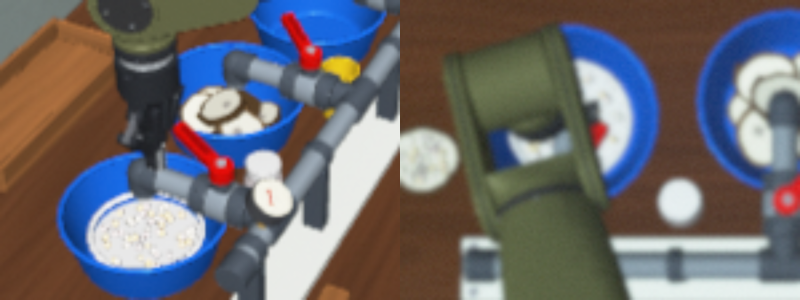

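The fingertip is over the spout side of the left pipe, on the open side of the left handle (crop about 155,170), clear of the nuts. I'll push the handle towards shut.

Request:
arm_command --steps '[[[-0.015, -0.02, 0.008, 0, 0, 0, 0], [-0.03, -0.04, 0.008, 0, 0, 0, 0], [-0.045, -0.058, 0.008, 0, 0, 0, 0], [-0.06, -0.077, 0.008, 0, 0, 0, 0], [-0.075, -0.096, 0.008, 0, 0, 0, 0]]]'

```text
time_s: 3.5
ee_pos: [0.5525, 0.1692, 0.3549]
tcp_rot: [0.006, -0.002, 1.0, 0.001]
wrist_force: [6.8, 4.4, 1.1]
finger_gap: -0.0001
grasp_force: 3.7
```

Request:
arm_command --steps '[[[-0.01, -0.015, 0, 0, 0, 0, 0], [-0.02, -0.03, 0, 0, 0, 0, 0], [-0.03, -0.043, 0, 0, 0, 0, 0], [-0.035, -0.055, 0, 0, 0, 0, 0], [-0.04, -0.06, 0, 0, 0, 0, 0]]]'

```text
time_s: 4.0
ee_pos: [0.5318, 0.1396, 0.3539]
tcp_rot: [0.004, -0.002, 1.0, 0.002]
wrist_force: [4.5, 4.7, -0.3]
finger_gap: 0.0001
grasp_force: 2.6
```

Request:
arm_command --steps '[[[-0.004, -0.01, -0.006, 0, 0, 0, 0], [-0.008, -0.015, -0.006, 0, 0, 0, 0], [-0.012, -0.015, -0.006, 0, 0, 0, 0]]]'

```text
time_s: 4.3
ee_pos: [0.5261, 0.1318, 0.3511]
tcp_rot: [0.004, -0.002, 1.0, 0.001]
wrist_force: [4.4, 1.4, 0.4]
finger_gap: -0.0001
grasp_force: 2.5
```

Request:
arm_command --steps '[[[-0.004, 0, 0, 0, 0, 0, 0], [-0.006, 0, 0, 0, 0, 0, 0]]]'

```text
time_s: 4.5
ee_pos: [0.5231, 0.1316, 0.351]
tcp_rot: [0.004, -0.002, 1.0, 0.0]
wrist_force: [5.4, -0.5, 0.6]
finger_gap: -0.0
grasp_force: 2.6
```

Request:
arm_command --steps '[[[-0.003, 0, 0, 0, 0, 0, 0], [-0.004, 0, 0, 0, 0, 0, 0]]]'

```text
time_s: 4.7
ee_pos: [0.5213, 0.1315, 0.351]
tcp_rot: [0.004, -0.002, 1.0, -0.0]
wrist_force: [5.2, -2.3, 1.5]
finger_gap: 0.0002
grasp_force: 2.7
```

Request:
arm_command --steps '[[[-0.003, 0, 0, 0, 0, 0, 0], [-0.003, 0, 0, 0, 0, 0, 0]]]'

```text
time_s: 4.9
ee_pos: [0.5198, 0.1314, 0.351]
tcp_rot: [0.004, -0.002, 1.0, -0.0]
wrist_force: [5.4, -3.3, 1.2]
finger_gap: 0.0003
grasp_force: 2.6
```

Request:
arm_command --steps '[[[-0.003, 0, 0, 0, 0, 0, 0], [-0.003, 0, 0, 0, 0, 0, 0]]]'

```text
time_s: 5.1
ee_pos: [0.5185, 0.1313, 0.351]
tcp_rot: [0.004, -0.002, 1.0, -0.0]
wrist_force: [5.9, -1.7, 0.4]
finger_gap: 0.0004
grasp_force: 3.3
```

Request:
arm_command --steps '[[[-0.003, 0, 0, 0, 0, 0, 0], [-0.003, 0, 0, 0, 0, 0, 0]]]'

```text
time_s: 5.3
ee_pos: [0.5177, 0.1312, 0.3512]
tcp_rot: [0.006, -0.002, 1.0, -0.0]
wrist_force: [11.7, -2.6, -1.6]
finger_gap: -0.0001
grasp_force: 5.8
```

Request:
arm_command --steps '[[[-0.003, 0, 0, 0, 0, 0, 0], [-0.003, 0, 0, 0, 0, 0, 0]]]'

```text
time_s: 5.5
ee_pos: [0.5169, 0.1312, 0.3513]
tcp_rot: [0.008, -0.002, 1.0, -0.0]
wrist_force: [17.0, -2.6, -4.2]
finger_gap: 0.0003
grasp_force: 8.3
```

Left is at its stop: force rose from 5 to 17 N. Next is the mid valve.

Request:
arm_command --steps '[[[0.03, 0, 0, 0, 0, 0, 0], [0.04, 0, 0.05, 0, 0, 0, 0], [0.04, -0.04, 0.1, 0, 0, 0, 0], [0.04, -0.13, 0.1, 0, 0, 0, 0], [0.03, -0.22, 0.1, 0, 0, 0, 0]]]'

```text
time_s: 6.0
ee_pos: [0.5294, 0.0212, 0.4009]
tcp_rot: [0.002, -0.003, 1.0, -0.0]
wrist_force: [1.4, 0.2, -0.7]
finger_gap: -0.0
grasp_force: 0.0
```

Request:
arm_command --steps '[[[-0.01, -0.09, 0, 0, 0, 0, 0], [-0.03, -0.18, 0, 0, 0, 0, 0], [-0.03, -0.27, 0, 0, 0, 0, 0], [-0.03, -0.32, 0, 0, 0, 0, 0], [-0.03, -0.32, 0, 0, 0, 0, 0]]]'

```text
time_s: 6.5
ee_pos: [0.5138, -0.1406, 0.3994]
tcp_rot: [0.001, -0.0, 1.0, -0.001]
wrist_force: [-1.0, 0.7, -0.0]
finger_gap: 0.0002
grasp_force: 0.0
```

Run:
```python
from h import *
print(sense()["ee_pos"])
c=read_camera("top");r=[]
for p in("valve_left_axis","valve_left_tip","valve_mid_axis","valve_mid_tip","valve_right_tip"):
    for q in spot_point(p,"top")[:2]: print(p,np.round(atz(c,q["uv"],.19),3),round(q["conf"],2))
cv2.imwrite("pics/p2.png",cv2.resize(c["img"][110:260,130:430,::-1],(800,400)))
```

```text
[ 0.51378493 -0.14060424  0.39939513]
valve_left_axis [0.499 0.203 0.19 ] 0.57
valve_left_axis [ 0.6   -0.046  0.19 ] 0.52
valve_left_tip [0.502 0.11  0.19 ] 0.75
valve_left_tip [ 0.476 -0.138  0.19 ] 0.26
valve_mid_axis [ 0.493 -0.05   0.19 ] 0.5
valve_mid_tip [ 0.564 -0.12   0.19 ] 0.55
valve_right_tip [ 0.344 -0.256  0.19 ] 0.71
valve_right_tip [ 0.593 -0.051  0.19 ] 0.64
```

View pics/p2.png

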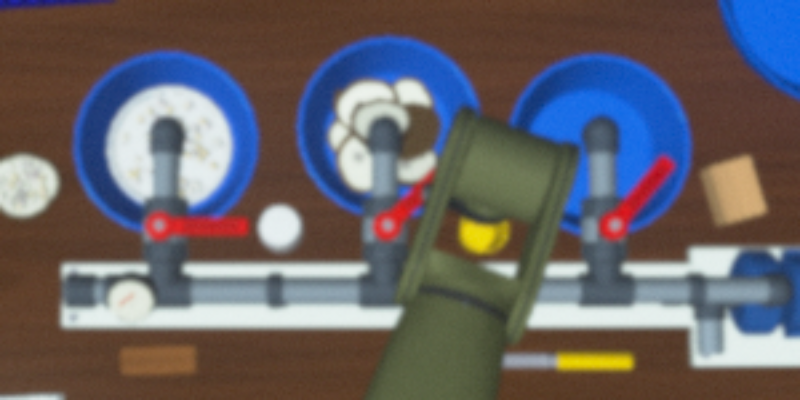

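The left handle is square across (crop 160,225 to 245,226). The fingertip is beside the mid handle on its shut side. I'll descend and push it open.

Request:
arm_command --steps '[[[0, 0, -0.05, 0, 0, 0, 0], [0, 0, -0.096, 0, 0, 0, 0], [0.015, 0.02, -0.096, 0, 0, 0, 0], [0.032, 0.042, -0.096, 0, 0, 0, 0], [0.05, 0.06, -0.096, 0, 0, 0, 0]]]'

```text
time_s: 7.3
ee_pos: [0.5402, -0.1071, 0.3504]
tcp_rot: [-0.001, -0.003, 1.0, -0.002]
wrist_force: [-4.5, -5.5, -5.2]
finger_gap: -0.0
grasp_force: 3.6
```

Request:
arm_command --steps '[[[0.015, 0.015, 0, 0, 0, 0, 0], [0.03, 0.03, 0, 0, 0, 0, 0], [0.045, 0.042, 0, 0, 0, 0, 0], [0.06, 0.055, 0, 0, 0, 0, 0], [0.06, 0.055, 0, 0, 0, 0, 0]]]'

```text
time_s: 7.8
ee_pos: [0.571, -0.0792, 0.3518]
tcp_rot: [0.001, -0.003, 1.0, -0.001]
wrist_force: [-0.6, -1.6, -0.6]
finger_gap: -0.0003
grasp_force: 0.6
```

Request:
arm_command --steps '[[[0, 0.004, 0, 0, 0, 0, 0], [0, 0.006, 0, 0, 0, 0, 0]]]'

```text
time_s: 8.0
ee_pos: [0.5706, -0.0775, 0.3518]
tcp_rot: [0.002, -0.003, 1.0, -0.001]
wrist_force: [2.2, -5.4, 0.1]
finger_gap: 0.0
grasp_force: 2.6
```

Request:
arm_command --steps '[[[0, 0.003, 0, 0, 0, 0, 0], [0, 0.003, 0, 0, 0, 0, 0]]]'

```text
time_s: 8.2
ee_pos: [0.5706, -0.0762, 0.3518]
tcp_rot: [0.003, -0.002, 1.0, -0.001]
wrist_force: [2.9, -5.3, -0.3]
finger_gap: -0.0003
grasp_force: 2.2
```

Request:
arm_command --steps '[[[0, 0.003, 0, 0, 0, 0, 0], [0, 0.003, 0, 0, 0, 0, 0]]]'

```text
time_s: 8.4
ee_pos: [0.5706, -0.0748, 0.3519]
tcp_rot: [0.003, -0.002, 1.0, -0.001]
wrist_force: [2.8, -4.8, -0.8]
finger_gap: -0.0001
grasp_force: 2.4
```

Request:
arm_command --steps '[[[0, 0.003, 0, 0, 0, 0, 0], [0, 0.003, 0, 0, 0, 0, 0]]]'

```text
time_s: 8.6
ee_pos: [0.5706, -0.0733, 0.3519]
tcp_rot: [0.003, -0.002, 1.0, -0.001]
wrist_force: [3.2, -4.4, -0.8]
finger_gap: 0.0001
grasp_force: 2.5
```

Request:
arm_command --steps '[[[0, 0.003, 0, 0, 0, 0, 0], [0, 0.003, 0, 0, 0, 0, 0]]]'

```text
time_s: 8.8
ee_pos: [0.5707, -0.0724, 0.352]
tcp_rot: [0.003, -0.002, 1.0, -0.002]
wrist_force: [3.1, -8.1, -1.0]
finger_gap: -0.0
grasp_force: 4.1
```

Request:
arm_command --steps '[[[0, 0.003, 0, 0, 0, 0, 0], [0, 0.003, 0, 0, 0, 0, 0]]]'

```text
time_s: 9.0
ee_pos: [0.5707, -0.0717, 0.352]
tcp_rot: [0.003, -0.002, 1.0, -0.004]
wrist_force: [4.8, -11.6, -2.8]
finger_gap: -0.0
grasp_force: 6.1
```

Mid is at its stop (12 N). Back off and go on to the right valve.

Request:
arm_command --steps '[[[0, -0.03, 0, 0, 0, 0, 0], [0, -0.05, 0.05, 0, 0, 0, 0], [0.01, -0.1, 0.1, 0, 0, 0, 0], [0.02, -0.19, 0.1, 0, 0, 0, 0], [0.03, -0.28, 0.1, 0, 0, 0, 0]]]'

```text
time_s: 9.5
ee_pos: [0.5852, -0.2107, 0.4027]
tcp_rot: [0.002, -0.003, 1.0, 0.0]
wrist_force: [0.4, -0.2, -0.5]
finger_gap: -0.0
grasp_force: 0.0
```

Request:
arm_command --steps '[[[0, -0.09, 0, 0, 0, 0, 0], [0, -0.18, 0, 0, 0, 0, 0], [0, -0.22, -0.01, 0, 0, 0, 0], [0, -0.22, -0.06, 0, 0, 0, 0], [0, -0.22, -0.1, 0, 0, 0, 0]]]'

```text
time_s: 10.0
ee_pos: [0.5847, -0.3205, 0.3497]
tcp_rot: [0.001, -0.002, 1.0, 0.001]
wrist_force: [0.1, -0.3, 0.1]
finger_gap: 0.0001
grasp_force: 0.0
```

Request:
arm_command --steps '[[[-0.02, -0.02, 0, 0, 0, 0, 0], [-0.04, -0.04, 0, 0, 0, 0, 0], [-0.055, -0.06, 0, 0, 0, 0, 0], [-0.07, -0.08, 0, 0, 0, 0, 0], [-0.085, -0.095, 0, 0, 0, 0, 0]]]'

```text
time_s: 10.5
ee_pos: [0.542, -0.3674, 0.3518]
tcp_rot: [0.002, -0.002, 1.0, 0.001]
wrist_force: [3.2, 5.5, -1.4]
finger_gap: -0.0004
grasp_force: 2.6
```

Request:
arm_command --steps '[[[-0.015, -0.012, 0, 0, 0, 0, 0], [-0.03, -0.022, 0, 0, 0, 0, 0], [-0.036, -0.022, 0, 0, 0, 0, 0]]]'

```text
time_s: 10.8
ee_pos: [0.5241, -0.3791, 0.3522]
tcp_rot: [0.002, -0.002, 1.0, -0.001]
wrist_force: [5.1, -0.3, -1.9]
finger_gap: -0.0002
grasp_force: 2.5
```

Request:
arm_command --steps '[[[-0.004, 0, 0, 0, 0, 0, 0], [-0.006, 0, 0, 0, 0, 0, 0]]]'

```text
time_s: 11.0
ee_pos: [0.5216, -0.3793, 0.3521]
tcp_rot: [0.002, -0.002, 1.0, -0.002]
wrist_force: [6.5, -3.1, -2.3]
finger_gap: -0.0001
grasp_force: 2.6
```

Request:
arm_command --steps '[[[-0.003, 0, 0, 0, 0, 0, 0], [-0.004, 0, 0, 0, 0, 0, 0]]]'

```text
time_s: 11.2
ee_pos: [0.5197, -0.3793, 0.3523]
tcp_rot: [0.002, -0.002, 1.0, -0.002]
wrist_force: [5.3, -2.9, -2.0]
finger_gap: 0.0002
grasp_force: 2.6
```

Request:
arm_command --steps '[[[-0.003, 0, 0, 0, 0, 0, 0], [-0.003, 0, 0, 0, 0, 0, 0]]]'

```text
time_s: 11.4
ee_pos: [0.5182, -0.3794, 0.3524]
tcp_rot: [0.002, -0.002, 1.0, -0.002]
wrist_force: [4.2, -3.5, -0.8]
finger_gap: -0.0002
grasp_force: 2.3
```

Request:
arm_command --steps '[[[-0.003, 0, 0, 0, 0, 0, 0], [-0.003, 0, 0, 0, 0, 0, 0]]]'

```text
time_s: 11.6
ee_pos: [0.5167, -0.3794, 0.3525]
tcp_rot: [0.002, -0.002, 1.0, -0.003]
wrist_force: [5.0, -2.1, -1.1]
finger_gap: -0.0
grasp_force: 2.4
```

Request:
arm_command --steps '[[[-0.003, 0, 0, 0, 0, 0, 0], [-0.003, 0, 0, 0, 0, 0, 0]]]'

```text
time_s: 11.8
ee_pos: [0.5153, -0.3795, 0.3526]
tcp_rot: [0.002, -0.002, 1.0, -0.003]
wrist_force: [5.0, -2.9, -1.6]
finger_gap: -0.0
grasp_force: 2.4
```

Request:
arm_command --steps '[[[-0.002, 0, 0, 0, 0, 0, 0], [-0.002, 0, 0, 0, 0, 0, 0]]]'

```text
time_s: 12.0
ee_pos: [0.5143, -0.3795, 0.3526]
tcp_rot: [0.003, -0.002, 1.0, -0.003]
wrist_force: [4.5, -3.7, -1.5]
finger_gap: -0.0003
grasp_force: 2.4
```

Request:
arm_command --steps '[[[-0.003, 0, 0, 0, 0, 0, 0], [-0.003, 0, 0, 0, 0, 0, 0]]]'

```text
time_s: 12.2
ee_pos: [0.5127, -0.3796, 0.3527]
tcp_rot: [0.003, -0.002, 1.0, -0.003]
wrist_force: [5.5, -3.5, -0.4]
finger_gap: -0.0002
grasp_force: 2.4
```

Request:
arm_command --steps '[[[-0.003, 0, 0, 0, 0, 0, 0], [-0.003, 0, 0, 0, 0, 0, 0]]]'

```text
time_s: 12.4
ee_pos: [0.5113, -0.3796, 0.3527]
tcp_rot: [0.003, -0.002, 1.0, -0.003]
wrist_force: [4.6, -4.1, -1.8]
finger_gap: 0.0003
grasp_force: 2.4
```

Request:
arm_command --steps '[[[-0.003, 0, 0, 0, 0, 0, 0], [-0.003, 0, 0, 0, 0, 0, 0]]]'

```text
time_s: 12.6
ee_pos: [0.5097, -0.3797, 0.3528]
tcp_rot: [0.003, -0.002, 1.0, -0.003]
wrist_force: [4.0, -5.1, -1.3]
finger_gap: -0.0001
grasp_force: 2.4
```

Request:
arm_command --steps '[[[-0.003, 0, 0, 0, 0, 0, 0], [-0.003, 0, 0, 0, 0, 0, 0]]]'

```text
time_s: 12.8
ee_pos: [0.5083, -0.3796, 0.3528]
tcp_rot: [0.003, -0.002, 1.0, -0.003]
wrist_force: [4.9, -4.5, -1.3]
finger_gap: -0.0001
grasp_force: 2.5
```

Request:
arm_command --steps '[[[-0.003, 0, 0, 0, 0, 0, 0], [-0.003, 0, 0, 0, 0, 0, 0]]]'

```text
time_s: 13.0
ee_pos: [0.5068, -0.3797, 0.3528]
tcp_rot: [0.003, -0.002, 1.0, -0.003]
wrist_force: [5.8, -3.8, 0.4]
finger_gap: -0.0001
grasp_force: 2.7
```

Request:
arm_command --steps '[[[-0.003, 0, 0, 0, 0, 0, 0], [-0.003, 0, 0, 0, 0, 0, 0]]]'

```text
time_s: 13.2
ee_pos: [0.5056, -0.3797, 0.3529]
tcp_rot: [0.004, -0.002, 1.0, -0.003]
wrist_force: [7.8, -4.2, -1.4]
finger_gap: -0.0003
grasp_force: 3.7
```

Force is rising; one more nudge to confirm the stop.

Request:
arm_command --steps '[[[-0.003, 0, 0, 0, 0, 0, 0], [-0.003, 0, 0, 0, 0, 0, 0]]]'

```text
time_s: 13.4
ee_pos: [0.5048, -0.3796, 0.353]
tcp_rot: [0.005, -0.002, 1.0, -0.004]
wrist_force: [12.2, -5.5, -3.6]
finger_gap: 0.0002
grasp_force: 6.1
```

Request:
arm_command --steps '[[[0.04, 0, 0, 0, 0, 0, 0], [0.06, 0, 0.06, 0, 0, 0, 0], [0.06, 0, 0.14, 0, 0, 0, 0], [0.02, -0.07, 0.2, 0, 0, 0, 0], [-0.05, -0.14, 0.2, 0, 0, 0, 0]]]'

```text
time_s: 13.9
ee_pos: [0.4791, -0.449, 0.4587]
tcp_rot: [0.004, -0.004, 1.0, -0.005]
wrist_force: [-1.0, -1.6, 0.6]
finger_gap: -0.0002
grasp_force: 0.0
```

Request:
arm_command --steps '[[[-0.07, -0.06, 0, 0, 0, 0, 0], [-0.14, -0.12, 0, 0, 0, 0, 0], [-0.21, -0.18, 0, 0, 0, 0, 0], [-0.28, -0.24, 0, 0, 0, 0, 0], [-0.28, -0.24, 0, 0, 0, 0, 0]]]'

```text
time_s: 14.4
ee_pos: [0.3336, -0.5715, 0.4514]
tcp_rot: [-0.001, 0.001, 1.0, -0.001]
wrist_force: [-0.2, 0.4, 0.3]
finger_gap: -0.0003
grasp_force: 0.0
```

Run:
```python
from h import *
c,o=meas("top")
for s in("left","mid","right"):
    try: d=o[f"valve_{s}_tip"]-o[f"valve_{s}_axis"]; print(s,np.degrees(np.arctan2(d[0],-d[1])))
    except KeyError: pass
cv2.imwrite("pics/p3.png",cv2.resize(c["img"][110:260,130:430,::-1],(800,400)))
```

```text
valve_left_axis [0.508 0.204 0.19 ] 0.72 [190. 192.]
valve_left_tip [0.495 0.102 0.19 ] 0.57 [224. 195.]
spout_left [0.603 0.208 0.106] 0.87 [192. 165.]
valve_mid_axis [0.594 0.193 0.19 ] 0.21 [193. 164.]
valve_mid_tip [ 0.59  -0.047  0.19 ] 0.49 [273. 163.]
spout_mid [ 0.614 -0.306  0.106] 0.68 [352. 157.]
valve_right_axis [ 0.496 -0.307  0.19 ] 0.69 [360. 191.]
valve_right_tip [ 0.488 -0.405  0.19 ] 0.8 [392. 193.]
spout_right [ 0.607 -0.303  0.106] 0.69 [352. 160.]
left -7.40366560558798
mid -0.9401831152536679
right -4.68929503644214
```

View pics/p3.png

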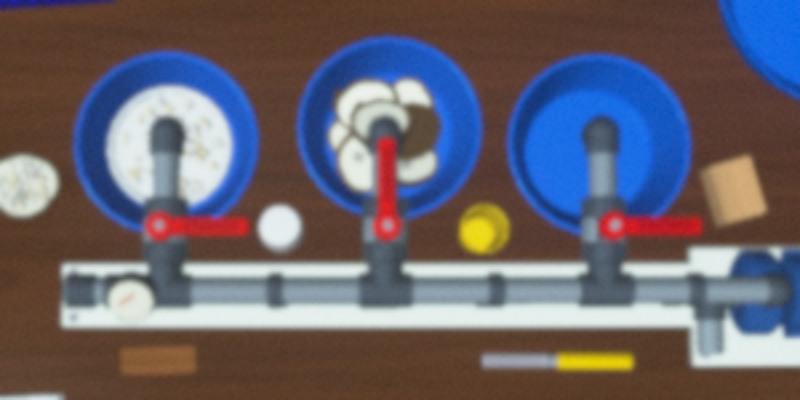

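All three look right: left (160,225→247,226) and right (613,226→700,226) are square, and mid (387,226→386,140) is in line. The left and right stop positions differed by 13 mm, so I'll check the angles against the red pixels before handing in.

Run:
```python
from h import *
c=read_camera("top");im=c["img"].astype(int)
m=((im[...,0]>130)&(im[...,1]<70)&(im[...,2]<80)).astype(np.uint8);m[:, :170]=0;m[:150]=0;m[215:]=0
n,l,st,ce=cv2.connectedComponentsWithStats(m)
for i in range(1,n):
    if st[i,4]<40: continue
    v,u=np.nonzero(l==i);P=np.array([atz(c,(a,b),.198)[:2] for a,b in zip(u,v)])
    vx,vy,*_=cv2.fitLine(P.astype(np.float32),cv2.DIST_L2,0,.01,.01).ravel()
    print(st[i],P.mean(0).round(3),"deg from -y",np.degrees(np.arctan2(vx,-vy)).round(2))
```

```text
[271 161   9  39 215] [ 0.535 -0.051] deg from -y 88.58
[355 189  39  11 280] [ 0.484 -0.347] deg from -y 178.42
[185 190  39  10 259] [0.497 0.159] deg from -y 177.84
```

```bash
python3 -c "
from workcell import *
print(job_done())"
```

```text
the job is handed in; nothing more can be done
None
```

The mid valve, over the oyster shells, is fully open and the left and right valves are fully shut, each pushed to its stop at no more than about 17 N wrist force; the last picture shows nothing else moved, and the job is handed in (no verdict was returned).

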